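# Tighten the earth terminal and probe its contact

## Task

Take the orange tester screwdriver out of its blue stand, fit its blade into the slotted screw on the grey terminal block and turn it clockwise until it is tight against its stop. Then set the blade's tip on the middle of the brass spring contact inside the yellow ring, the tester standing square to the sloping face, push the contact lightly down to about half of its 10 mm travel and finish like that, still holding the tester there. Turn and press with the tester only, and leave the other things on the table where they lie.

Things in the scene. Friction and masses are not known exactly. Their poses are not given: they have to be found in the camera images.
- tester: Tester screwdriver, 120 mm long, 0.05 to 0.1 kg, upright in its stand at the start, blade down. Origin at the middle of the blade's end; z runs up the tool. Shaft 8 mm across up to z = 50 mm; black round flange 30 mm across from 50 to 54 mm; orange square handle 20 x 20 mm, faces square to x and y, from 54 to 114 mm; black cap up to 120 mm.
- tester_tip (a point): The middle of the tester's blade end, axes as the tester's. The flat blade is 14 mm wide along x, 2 mm thick along y and 14 mm high.
- tester_stand: Blue stand fixed to the table, 70 x 70 x 60 mm high, with an upright hole of 19 mm through its middle; the tester hangs in it by its flange, blade end 10 mm above the table, handle from 64 to 124 mm above the table, at any yaw within 0.5 rad of the stand's. Origin: middle of its underside. Lift the tester 55 mm to clear it.
- terminal_block: Grey terminal block fixed to the table, 110 mm along y. Origin on the table. Its deck is level, 45 mm high from x = -5 to 57 mm, and carries a copper bar (top at 48.5 mm) with the screw at x = 28, y = 0. From the deck its front face slopes down at 25 degrees towards -x; the brass contact stands at right angles to that face, within a yellow ring 42 mm across.
- screw_slot (a point): On the screw's axis at the top of its head (57.5 mm above the table), turning with it: x lies along the slot, z up. Steel head 28 mm across; slot right across it, 6 mm deep, 4.4 mm wide with a mouth flared to 8 mm at the top. The blade has about 0.17 rad of play each way in the slot, which must be taken up before the screw turns.
- terminal_screw (a joint): Angle of the slotted screw, rad: grows as it is turned clockwise seen from above; begins between 0.1 and 0.5, hard stop (tight) at 1.4. The screw does not rise or sink and stays where it is left; about 0.03 N m turns it.
- stud_top (a point): Middle of the flat top of the brass spring contact, moving with it; z points out of the sloping face, along the contact's axis (25 degrees from vertical, leaning to the block's -x). The top is 20 mm across and stands 12 mm out of the face when free.
- contact_stud (a joint): How far the brass contact is pushed in, m: 0 free, 0.010 at its hard stop. Spring: about 0.4 N at the start and 0.4 N more each mm (2.4 N at half travel).
- multimeter: Bystander: dark hand multimeter, 157 x 79 x 46 mm, lying.
- tape_red: Bystander: roll of red tape, 52 mm across, 15 mm high.
- gear_wheel: Bystander: white gear wheel, 43 mm across, 13 mm high.
- torch: Bystander: black torch, 97 mm long, 29 mm thick, lying.
- tape_black: Bystander: roll of black tape, 62 mm across, 19 mm high.
- brew_lid: Bystander: light plastic machine lid with a round knob, 117 x 137 x 50 mm.
- hex_key_0: Bystander: black hex key, 82 mm long, 11 mm high.

How it is judged:
By the outcome, as a careful person would: the job done as asked, in the order asked, and still so for the second after the job is handed in, while the arm keeps its last pose, push and grip.
It also fails if it takes over 48 s, if anything falls off the work surface, if the arm or the gripper's body presses on something with over 40 N, if the wrist force passes 120 N, or if a joint passes its speed limit or range.

## Robot

A 6-joint arm with a two-finger parallel gripper is mounted at the origin on a cart in front of the work surface, level with it; the furniture and walls round the work are solid. World frame = base frame: x ahead of the robot, y to its left, z up, the work surface at z = 0. Lengths are in m, angles in rad, forces in N, time in s.
With the tool pointing down it reaches from about 0.375 to 0.9 m from the base axis. Payload 3.1 kg.
Tool frame: the origin (TCP) lies at the very end of the fingers, on their centre line; the grasp point (between the pads) lies 19 mm behind it; z points along the fingers, y is the line along which they close (so a half turn about z gives the same grasp; the last joint's range is limited). The gripper opens to 87 mm and grips with 3 to 60 N. Pads are 19 mm wide; open, the fingers measure 117 mm over their backs; the gripper's body (75 mm by 190 mm) begins 51 mm behind the grasp point.
Start: joints at [-1.331, 0.527, 1.433, -0, 1.181, -0.178], TCP at [0.254, -0.571, 0.223] pointing down, gripper open.
Joint ranges: [-3.08, 3.08], [-0.75, 2.2], [0.22, 2.44], [-1.43, 4.57], [0, 2.65], [-2.85, 2.85]. Speed limits (rad/s): [2.79, 2.79, 3.14, 3.14, 3.14, 3.14].

## Interface

Orientations are given as a unit quaternion [x, y, z, w].
In Python, from rig import robot gives the robot as it stands. The module is installed in compiled form; this text tells all that it offers.
- The arm moves only by the tool servo_tool, never from a script. Its argument "rows" is one flat list of numbers, 5 for each row, row after row: the closure, from -1 (fully open) to 1 (shut), so that 0 is half open, then the shift along the tool's x, y, z in m, then the turn about the tool's z in degrees. A call has 1 to 5 rows; each row shifts and turns the commanded pose from where the row before left it, along the tool's axes as they then stand; what a row does not reach is not made up. A row lasts 1/12 s, in which the tool goes at most 41.7 mm and 7.16 degrees, less where a joint would pass 70% of its speed; a pose out of reach is approached as far as the arm can. A call with a gripper value outside its range is refused whole. The fingers move at their own pace and stop on an object; "newtons" is the grip in N (left out, the last holds). Time passes only in rows, so rows that do not move let the fingers close. It gives the time, the measured TCP pose, the force, the opening and the grip force at its end, in the units of the state.
- robot.get_obs(): the state, without advancing time (a new reading comes with each control period).
- robot.camera(name): name is "side" or "top" or "wrist"; returns a dict with "pixels" (384x512x3 uint8, red, green, blue), "intrinsics" (3x3 intrinsics, pixels), "rvec" (rotation vector, rad) and "tvec" (3), from world to camera coordinates, as OpenCV has them; the wrist camera has in their place "mount" (4x4, takes a point from camera to tool coordinates, whose origin is the TCP and whose axes are the flange's). Camera axes: x right, y down, z forward; pixel columns grow to the right and rows downward; lengths in m; the calibration is good to about 2 mm. A picture is of the moment at which its call begins: read the wrist's pose just before it. There is no depth.
- robot.hand_in(): hands the job in; it is judged then, once.
Trained networks look in a picture, given as the dict that the camera call returned (one of the last four; its "shot" number tells which), for a name from the list of things; names that differ only in an ending like _2 or _b are one class to them, and where a whole thing is asked for, a point or a joint stands for the part that bears it (a point fixed in the world has none). Each returns a list of dicts, best first, with "score" (0 to 1); they miss things now and then, are a little off and sometimes report something else, mostly with a low value. They report only what shows in the picture. A call takes as long as a camera call.
- robot.spot_in(picture, query): "at" ([x, y, z] in m, in world coordinates, good to about 4 mm: the middle of the surface that is visible of it).
- robot.outline_of(picture, query): "region" (384x512 bool, what is visible of it).
- robot.place_of(picture, query): "at" ([x, y, z] in m, in world coordinates, good to about 4 mm: a listed point, or the origin of a listed thing).
The state is a dict: "time": time; "q": joint angles; "joint_velocities": joint speeds; "joint_torque": joint torques, N m; "position": TCP position; "tool_rot": TCP orientation; "ft_force": force on the tool from outside, world axes, zero at the start; "moment": the same for the moment, N m; "grip_width": finger opening in m; "grip_force": force on a finger pad.
Only numpy, scipy, OpenCV 4.12 (cv2) and the standard library are available. Lean on these libraries where they do the work, as an engineer would, in place of code of your own. Each camera call takes 0.05 s, during which the arm holds its last target. There are 200 camera calls.

## Working session

There is one attempt and no reset: what is moved stays moved. The work goes in short steps, Python scripts to look and compute and a tool call to move; the robot and the scene stay as the last step left them, time stands still between calls to the robot, and variables do not carry over. Pictures are saved under pics/ and viewed, at most 10 in all, crops included, and the job is handed in when it is done.

Besides the shell and the picture viewer there is one more tool, called after ">>>" by a JSON object that holds its "op" and its "data". servo_tool: Moves the arm, as the interface text tells. Its arguments: {"type":"object","properties":{"rows":{"type":"array","items":{"type":"number"}},"newtons":{"type":"number"}},"required":["rows"]}

```bash
mkdir -p pics; cat > h.py <<'E'
from rig import robot
import numpy as np, cv2
from scipy.spatial.transform import Rotation as R
def cam(n):
    o=robot.get_obs(); p=robot.camera(n)
    if n=='wrist':
        T=np.eye(4);T[:3,:3]=R.from_quat(o['tool_rot']).as_matrix();T[:3,3]=o['position']
        W=np.linalg.inv(T@np.array(p['mount']))
    else:
        W=np.eye(4);W[:3,:3]=cv2.Rodrigues(np.array(p['rvec'],float))[0];W[:3,3]=np.ravel(p['tvec'])
    return p,W,np.array(p['intrinsics'])
def proj(W,K,X):
    c=W[:3,:3]@np.asarray(X,float)+W[:3,3]; u=K@c; return u[:2]/u[2]
def plane(W,K,uv,z):
    d=W[:3,:3].T@np.linalg.inv(K)@np.array([uv[0],uv[1],1.]); c=-W[:3,:3].T@W[:3,3]
    return c+d*(z-c[2])/d[2]
def save(p,n): cv2.imwrite('pics/'+n,p['pixels'][:,:,::-1])
E
python3 - <<'E'
from h import *
np.set_printoptions(precision=4,suppress=True)
o=robot.get_obs();print(o)
ims=[]
for n in('top','side'):
    p,W,K=cam(n);ims.append(p['pixels'])
    for q in('tester','tester_stand','terminal_block','screw_slot','stud_top'):
        r=robot.place_of(p,q)
        print(n,q,[(np.array(x['at']).round(4),round(x['score'],2)) for x in r[:2]],[proj(W,K,x['at']).round() for x in r[:1]])
cv2.imwrite('pics/top.png',ims[0][:,:,::-1]);cv2.imwrite('pics/side.png',ims[1][:,:,::-1])
E
```

```text
{'time': 0.0, 'q': array([-1.3315,  0.5285,  1.4339,  0.    ,  1.1814, -0.1785]), 'joint_velocities': array([-0.001 , -0.0014, -0.0002, -0.0013,  0.0005,  0.0002]), 'joint_torque': array([ -0.0002, -44.0044, -17.659 ,   0.0633,   0.0581,  -0.0002]), 'position': array([ 0.2534, -0.5705,  0.2216]), 'tool_rot': array([ 0.9783,  0.2074, -0.    , -0.0011]), 'ft_force': array([ 0.4662, -0.0797, -0.3196]), 'moment': array([-0.0349, -0.0169,  0.0388]), 'grip_force': 0.0, 'grip_width': 0.08711846479908116}
top tester [(array([ 0.5362, -0.2709,  0.0096]), 0.49)] [array([292., 201.])]
top tester_stand [(array([ 0.5325, -0.271 , -0.0019]), 0.87), (array([ 0.5553,  0.1701, -0.0007]), 0.59)] [array([292., 203.])]
top terminal_block [(array([ 0.51  , -0.0187,  0.0022]), 0.92)] [array([211., 212.])]
top screw_slot [(array([ 0.5326, -0.0129,  0.0618]), 0.41)] [array([206., 203.])]
top stud_top [(array([ 0.5299, -0.5614,  0.0047]), 0.68), (array([ 0.4661, -0.0255,  0.0437]), 0.5)] [array([385., 201.])]
side tester [(array([ 0.5311, -0.2674,  0.0095]), 0.71)] [array([254., 230.])]
side tester_stand [(array([ 0.5289, -0.2705,  0.0012]), 0.64)] [array([254., 233.])]
side terminal_block [(array([ 0.5045, -0.0174,  0.0006]), 0.6)] [array([228., 180.])]
side screw_slot [(array([ 0.5317, -0.0084,  0.057 ]), 0.49)] [array([236., 162.])]
side stud_top [(array([ 0.4722, -0.4187,  0.0023]), 0.62), (array([ 0.4639, -0.0259,  0.0447]), 0.42)] [array([245., 278.])]
```

View pics/top.png

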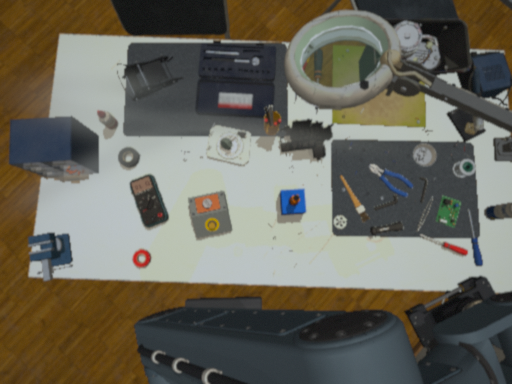

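View pics/side.png

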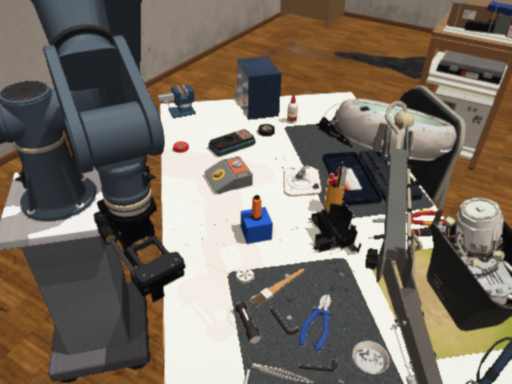

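The top view shows the blue stand with the orange tester at (292,202), and the grey block at (210,213) with its orange-brown bar at (206,203) and the yellow ring at (211,226). The networks' points for the tester and the screw agree with this; the first stud hits (y = -0.56 and -0.42) are false. The side view agrees: stand (256,225), block (228,175).

The tool can't be tilted by command. I'll get the 25° lean later by lightly gripping the tester and pivoting it against the block's back wall.

>>> {"op": "servo_tool", "data": {"rows": [-1,0.038,-0.016,0,0,-1,0.038,-0.016,0,0,-1,0.038,-0.016,0,0,-1,0.038,-0.016,0,0,-1,0.038,-0.016,0,0]}}

```text
time: 1.02
position: [0.3958, -0.4196, 0.2227]
tool_rot: [0.978, 0.207, 0.0, 0.0]
ft_force: [-0.1, -0.3, 0.5]
grip_width: 0.0871
grip_force: 0.0
```

>>> {"op": "servo_tool", "data": {"rows": [-1,0.038,-0.016,0,0,-1,0.038,-0.016,0,0,-1,0.038,-0.016,0,0,-1,0.038,-0.016,0,0,-1,0,0,0,6]}}

```text
time: 1.43
position: [0.5122, -0.2946, 0.2228]
tool_rot: [0.987, 0.159, 0.002, -0.001]
ft_force: [0.6, -0.4, -0.8]
grip_width: 0.0872
grip_force: 0.0
```

>>> {"op": "servo_tool", "data": {"rows": [-1,0,0,0,6,-1,0,0,0,6,-1,0,0,0,6,-1,0,0,0,0,-1,0,0,0,0]}}

```text
time: 1.85
position: [0.5078, -0.3008, 0.2226]
tool_rot: [1.0, 0.001, 0.0, 0.0]
ft_force: [0.5, -0.4, 0.0]
grip_width: 0.0871
grip_force: 0.0
```

```bash
python3 - <<'E'
from h import *
np.set_printoptions(precision=4,suppress=True)
o=robot.get_obs();print(o['time'],o['position'],o['tool_rot'],o['q'])
p,W,K=cam('wrist');save(p,'w1.png');print(p['mount'])
for q in('tester','tester_stand','terminal_block','screw_slot'):
    r=robot.place_of(p,q)
    print(q,[(np.array(x['at']).round(4),round(x['score'],2),proj(W,K,x['at']).round()) for x in r[:1]])
r=robot.outline_of(p,'tester_stand')
if r: print(cv2.minAreaRect(np.argwhere(r[0]['region'])[:,::-1].astype(np.float32)))
E
```

```text
1.85 [ 0.5078 -0.3008  0.2226] [1.     0.0008 0.     0.    ] [-0.724   0.4803  1.5224  0.      1.1388  0.8451]
[[ 0.     -0.953  -0.3028  0.0838]
 [ 1.      0.0002 -0.0006 -0.0004]
 [ 0.0006 -0.3028  0.953  -0.1623]
 [ 0.      0.      0.      1.    ]]
tester [(array([ 0.5304, -0.2644,  0.0061]), 0.7, array([229., 153.]))]
tester_stand [(array([ 0.5317, -0.2678,  0.0003]), 0.63, array([232., 152.]))]
terminal_block [(array([ 0.5028, -0.0128, -0.0013]), 0.85, array([ 56., 171.]))]
screw_slot [(array([ 0.5329, -0.0115,  0.0563]), 0.96, array([ 17., 158.]))]
((228.11741638183594, 156.7306671142578), (61.493831634521484, 59.96963119506836), 86.98721313476562)
```

View pics/w1.png

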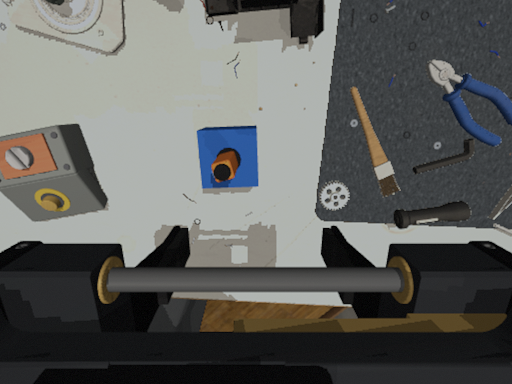

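The wrist view shows the stand's blue top centred at (228,157), the tester's black cap at (222,172), and the block's screw at (18,158) and ring at (52,201). I'll enlarge it to get the yaws.

```bash
python3 - <<'E'
import cv2,numpy as np
i=cv2.imread('pics/w1.png')
a=cv2.resize(i[120:195,190:265],(400,400),interpolation=cv2.INTER_CUBIC)
b=cv2.resize(i[120:230,0:110],(400,400),interpolation=cv2.INTER_CUBIC)
cv2.imwrite('pics/c1.png',np.hstack([a,b]))
E
```

```text
(no output)
```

View pics/c1.png

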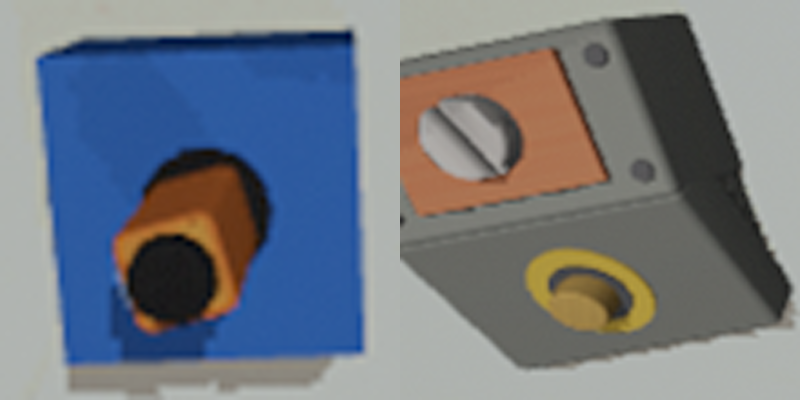

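The crops show the handle's top turned about 15° CCW, the block about 12° CCW and the slot at about 45°. I'll turn those pixels into world numbers.

```bash
python3 - <<'E'
from h import *
np.set_printoptions(precision=4,suppress=True)
p,W,K=cam('wrist')
A=lambda u,v:(190+u*75/400,120+v*75/400)
B=lambda u,v:((u-400)*.275,120+v*.275)
P=lambda uv,z:plane(W,K,uv,z)
yaw=lambda a,b:np.degrees(np.arctan2(*(b-a)[[1,0]]))
print('cap',P(A(172,278),.130))
c=[P(A(*q),.124) for q in((115,235),(210,210),(240,300),(145,330))]
print('handle',np.mean(c,0),[yaw(c[i],c[(i+1)%4]) for i in range(4)])
s=[P(A(*q),.06) for q in((38,60),(352,42),(362,352),(68,362))]
print('stand',np.mean(s,0),yaw(s[1],s[0]),yaw(s[2],s[1]))
print('slot',yaw(P(B(505,175),.0575),P(B(437,105),.0575)),'screw',P(B(466,138),.0575))
print('bar',yaw(P(B(608,180),.0485),P(B(420,215),.0485)),yaw(P(B(608,180),.0485),P(B(560,50),.0485)))
print('stud',P(B(578,305),.045))
E
```

```text
cap [ 0.5325 -0.2691  0.13  ]
handle [ 0.5328 -0.2695  0.124 ] [np.float64(-75.26858927092617), np.float64(-163.22265884862026), np.float64(107.83940275692406), np.float64(14.720728710222946)]
stand [ 0.5322 -0.2685  0.06  ] 93.16763040155132 1.925184479517623
slot 35.098925826576114 screw [ 0.5334 -0.0144  0.0575]
bar 100.30407213368473 8.094684474052206
stud [ 0.4701 -0.0281  0.045 ]
```

>>> {"op": "servo_tool", "data": {"rows": [-1,0.0247,-0.032,0,0,-1,0,0,0.02,-5.5,-1,0,0,0.03,-5.5,-1,0,0,0.03,-5,-1,0,0,0.03,0]}}

```text
time: 2.62
position: [0.533, -0.2688, 0.1119]
tool_rot: [0.99, 0.141, 0.001, 0.001]
ft_force: [0.3, -0.2, -1.6]
grip_width: 0.087
grip_force: 0.0
```

>>> {"op": "servo_tool", "data": {"rows": [-1,0,0,0.03,0,0,0,0,0,0,0.5,0,0,0,0,1,0,0,0,0,1,0,0,0,0], "newtons": 30}}

```text
time: 3.03
position: [0.534, -0.27, 0.0848]
tool_rot: [0.99, 0.139, 0.002, 0.002]
ft_force: [-1.2, -0.1, 0.1]
grip_width: 0.0679
grip_force: 0.0
```

>>> {"op": "servo_tool", "data": {"rows": [1,0,0,0,0,1,0,0,0,0,1,0,0,0,0,1,0,0,0,0]}}

```text
time: 3.37
position: [0.5328, -0.2691, 0.0834]
tool_rot: [0.99, 0.139, 0.0, 0.0]
ft_force: [-0.4, -0.4, 0.1]
grip_width: 0.0416
grip_force: 0.0
```

>>> {"op": "servo_tool", "data": {"rows": [1,0,0,0,0,1,0,0,0,0,1,0,0,0,0,1,0,0,0,0,1,0,0,0,0]}}

```text
time: 3.78
position: [0.5324, -0.2688, 0.0825]
tool_rot: [0.99, 0.139, -0.0, -0.0]
ft_force: [0.3, 0.0, 0.1]
grip_width: 0.02
grip_force: 30.0
```

>>> {"op": "servo_tool", "data": {"rows": [1,0,0,0,0,1,0,0,-0.01,0,1,0,0,-0.03,0,1,0,0,-0.03,0,1,0,0,-0.03,0]}}

```text
time: 4.2
position: [0.5322, -0.2686, 0.1838]
tool_rot: [0.99, 0.139, -0.0, -0.0]
ft_force: [0.6, -0.6, -1.7]
grip_width: 0.02
grip_force: 30.0
```

>>> {"op": "servo_tool", "data": {"rows": [1,0.011,-0.0384,0,0,1,0.011,-0.0384,0,0,1,0.011,-0.0384,0,0,1,0.011,-0.0384,0,0,1,0.011,-0.0384,0,0]}}

```text
time: 4.62
position: [0.5324, -0.0676, 0.1834]
tool_rot: [0.99, 0.138, 0.0, 0.0]
ft_force: [0.5, 0.4, -0.3]
grip_width: 0.0198
grip_force: 30.0
```

>>> {"op": "servo_tool", "data": {"rows": [1,0,0,0,0,1,0,0,0,0]}}

```text
time: 4.78
position: [0.5324, -0.0669, 0.1832]
tool_rot: [0.99, 0.141, 0.0, 0.0]
ft_force: [0.6, -0.8, -1.1]
grip_width: 0.0196
grip_force: 30.0
```

```bash
python3 - <<'E'
from h import *
np.set_printoptions(precision=4,suppress=True)
o=robot.get_obs();print(o['time'],o['position'],o['tool_rot'])
p,W,K=cam('wrist')
for q in('screw_slot','stud_top','tester_tip'):
    r=robot.place_of(p,q)
    print(q,[(np.array(x['at']).round(4),round(x['score'],2),proj(W,K,x['at']).round()) for x in r[:2]])
tip=o['position']-[0,0,.0725];print('tip',tip,proj(W,K,tip),'wrist K',K[0,0])
b=p['pixels']
p,W,K=cam('side');u,v=proj(W,K,tip).astype(int);print('side tip',u,v)
for q in('tester_tip',):print(robot.place_of(p,q)[:1])
a=cv2.resize(p['pixels'][v-35:v+25,u-20:u+20],(400,600),interpolation=cv2.INTER_CUBIC)
bb=cv2.resize(b[60:360,130:330],(400,600),interpolation=cv2.INTER_CUBIC)
cv2.imwrite('pics/c2.png',np.hstack([a,bb])[:,:,::-1]);cv2.imwrite('pics/w2.png',b[:,:,::-1])
E
```

```text
4.7833 [ 0.5324 -0.0669  0.1832] [0.99   0.1409 0.0001 0.0001]
screw_slot [(array([ 0.5323, -0.0122,  0.0567]), 0.7, array([207., 174.])), (array([ 0.7276, -0.0817,  0.0014]), 0.24, array([318.,  12.]))]
stud_top [(array([ 0.4651, -0.0301,  0.041 ]), 0.81, array([211., 227.]))]
tester_tip [(array([ 0.5295, -0.0688,  0.116 ]), 0.93, array([257., 209.]))]
tip [ 0.5324 -0.0669  0.1107] [255.5254 203.8629] wrist K 273.250596879213
side tip 239 158
[{'at': [0.5342, -0.0106, 0.0574], 'score': 0.66}]
```

View pics/c2.png

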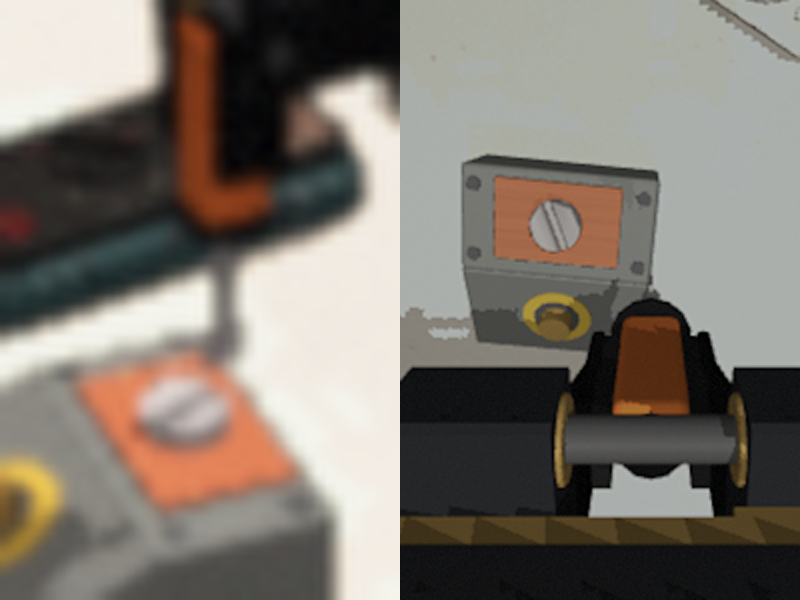

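The left crop (side) shows the tester hanging above the block with a thin shaft and blade near (225,330), not resolved well. The right crop (wrist, 2x) shows the slotted screw at (555,226), the slot running (543,203)-(567,250), and the stud at (556,318). I'll measure the blade's projected width to find which way it faces.

```bash
python3 - <<'E'
from h import *
np.set_printoptions(precision=3,suppress=True,linewidth=200)
p,W,K=cam('wrist')
B=lambda u,v:(130+(u-400)/2,60+v/2)
P=lambda uv,z:plane(W,K,uv,z)
yaw=lambda a,b:np.degrees(np.arctan2(*(b-a)[[1,0]]))
print('slot',yaw(P(B(567,250),.0575),P(B(543,203),.0575)),'screw',P(B(555,226),.0575))
print('bar',yaw(P(B(618,268),.0485),P(B(495,262),.0485)),yaw(P(B(618,268),.0485),P(B(622,187),.0485)))
print('stud',P(B(555,322),.044))
p,W,K=cam('side');o=robot.get_obs();tip=o['position']-[0,0,.0725]
c=-W[:3,:3].T@W[:3,3];d=tip-c;az=np.arctan2(d[1],d[0]);print('cam',c,'az',np.degrees(az),'px/mm',K[0,0]/(W[:3,:3]@tip+W[:3,3])[2]/1000)
for y in(16,106):
    a=np.radians(y)-az;print(y,14*abs(np.sin(a))+2*abs(np.cos(a)))
u,v=proj(W,K,tip).astype(int)
im=p['pixels'].astype(int).sum(2)//3
for r in range(v-16,v+3):print(r,im[r,u-8:u+12])
i=cv2.resize(p['pixels'][v-25:v+10,u-17:u+18],(560,560),interpolation=cv2.INTER_NEAREST);cv2.imwrite('pics/c3.png',i[:,:,::-1])
E
```

```text
slot 39.84409546630506 screw [ 0.535 -0.016  0.057]
bar 102.88317209038313 12.101167473507134
stud [ 0.474 -0.028  0.044]
cam [ 0.315 -1.132  0.856] az 78.3943586712787 px/mm 0.34492918226289493
16 13.332978001399828
106 8.259681953563678
143 [45 44 38 29 28 42 59 74 75 75 75 73 66 59 49 44 52 54 47 42]
144 [36 29 27 29 23 28 44 65 70 68 66 62 46 37 33 36 40 43 45 52]
145 [ 33  40  45  49  36  24  26  41  49  43  36  29  26  25  31  40  50  58  74 103]
146 [ 56  65  70  65  53  34  25  27  31  27  23  24  25  39  56  71  92 116 148 181]
147 [ 71  66  62  56  47  40  35  34  44  46  44  51  68  87 115 147 169 188 215 226]
148 [ 58  55  50  45  44  45  44  51  69  77  80 110 145 168 187 214 223 227 232 233]
149 [ 45  45  43  45  49  55  67  77  84  95 126 177 214 224 227 232 233 234 234 234]
150 [ 40  43  51  70  90 110 139 138 106 106 162 218 230 233 233 233 234 234 235 234]
151 [ 67  81 104 147 173 191 212 190 129 114 179 228 235 234 234 234 233 234 234 234]
152 [144 167 189 220 231 234 233 205 135 122 186 231 236 235 233 234 234 234 234 234]
153 [220 230 234 238 240 240 236 209 139 128 188 232 238 235 233 233 232 234 234 233]
154 [238 239 240 239 239 239 235 207 142 126 178 224 237 236 233 233 233 233 232 232]
155 [239 239 237 232 229 228 224 195 134 119 152 202 234 239 236 235 234 234 233 233]
156 [233 230 222 195 178 170 174 161 121 109 133 191 233 240 239 237 234 234 233 233]
157 [198 189 175 153 136 131 136 124 108 104 130 193 233 239 238 236 234 234 232 233]
158 [157 150 147 149 147 144 139 119 103 116 154 207 235 239 237 235 234 234 232 232]
159 [149 140 145 153 160 153 146 128 125 148 189 228 238 238 236 234 235 234 233 234]
160 [152 147 152 171 176 170 166 153 146 159 190 225 235 236 235 235 235 235 234 235]
161 [153 159 172 200 206 200 192 169 157 156 168 195 222 234 236 237 235 234 234 236]
```

View pics/c3.png

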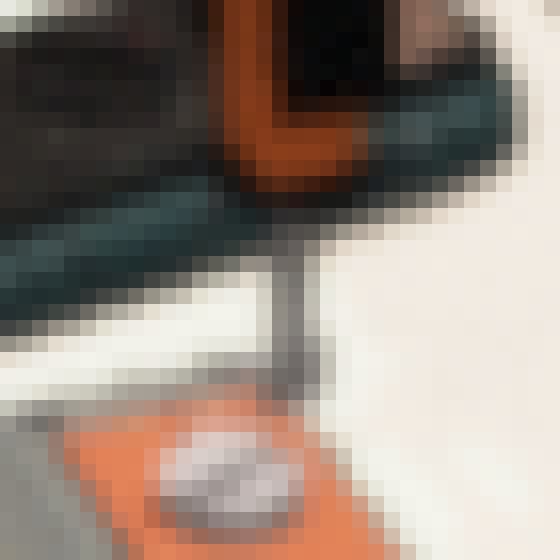

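The blade is wider than the shaft as seen by the side camera (about 13 mm projected), so it lies along the tool's x. The slot's yaw is about 38° and the screw is at about (0.533, -0.013). Moving over it and aligning.

>>> {"op": "servo_tool", "data": {"rows": [1,0.0079,-0.0255,0,0,1,0.0079,-0.0255,0,0,1,0,0,0.01,-7,1,0,0,0.01,-7,1,0,0,0.01,-7]}}

```text
time: 5.6
position: [0.5341, -0.0159, 0.1523]
tool_rot: [0.948, 0.32, 0.0, 0.0]
ft_force: [0.1, -1.3, -1.6]
grip_width: 0.0196
grip_force: 30.0
```

>>> {"op": "servo_tool", "data": {"rows": [1,0,0,0.01,-1.3,1,0,0,0.007,0,1,0,0,0,0,1,0,0,0,0], "newtons": 45}}

```text
time: 5.93
position: [0.5337, -0.016, 0.1351]
tool_rot: [0.945, 0.326, -0.0, -0.0]
ft_force: [0.1, -0.7, -0.2]
grip_width: 0.02
grip_force: 45.0
```

```bash
python3 - <<'E'
from h import *
np.set_printoptions(precision=4,suppress=True)
o=robot.get_obs();print(o['time'],o['position'],o['tool_rot'],o['ft_force'],np.degrees(2*np.arctan2(o['tool_rot'][1],o['tool_rot'][0])))
p,W,K=cam('wrist')
for q in('screw_slot','tester_tip','stud_top'):
    print(q,[(np.array(x['at']).round(4),round(x['score'],2)) for x in robot.place_of(p,q)[:1]])
b=p['pixels'][40:290,150:350]
p,W,K=cam('side');tip=o['position']-[0,0,.0725];u,v=proj(W,K,tip).astype(int)
for q in('screw_slot','tester_tip'):
    print(q,[(np.array(x['at']).round(4),round(x['score'],2)) for x in robot.place_of(p,q)[:1]])
a=cv2.resize(p['pixels'][v-30:v+30,u-20:u+20],(400,600),interpolation=cv2.INTER_CUBIC)
cv2.imwrite('pics/c4.png',np.hstack([a,cv2.resize(b,(400,600)[:1]+(500,),interpolation=cv2.INTER_CUBIC) if 0 else cv2.resize(b,(400,600),interpolation=cv2.INTER_CUBIC)])[:,:,::-1])
E
```

```text
5.9333 [ 0.5337 -0.016   0.1351] [ 0.9452  0.3264 -0.0004 -0.0003] [ 0.1058 -0.7108 -0.2357] 38.099962130414205
screw_slot [(array([ 0.5323, -0.0101,  0.0581]), 0.78)]
tester_tip [(array([ 0.528 , -0.019 ,  0.0619]), 0.57)]
stud_top [(array([ 0.4647, -0.0294,  0.0392]), 0.44)]
screw_slot [(array([ 0.5345, -0.0087,  0.059 ]), 0.54)]
tester_tip [(array([ 0.5351, -0.0181,  0.0651]), 0.69)]
```

View pics/c4.png

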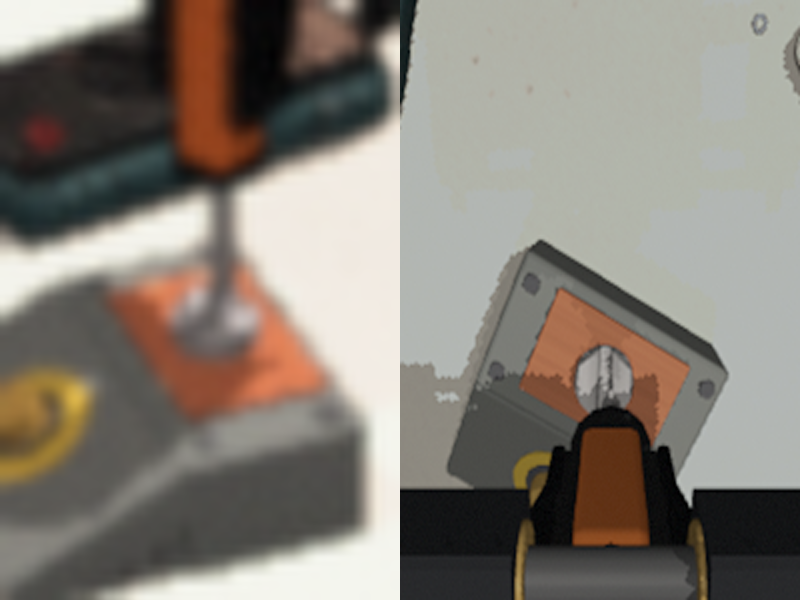

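The side crop shows the tip just over the screw head. The wrist crop shows the slot upright at x≈607, parallel to the blade, with the tool's plane at 612 and the head's far edge at y≈343. That puts the screw +2 mm in tool x and -2.5 mm in tool y. Correcting, then descending gently.

>>> {"op": "servo_tool", "data": {"rows": [1,0.002,-0.0025,0,0,1,0,0,0.003,0,1,0,0,0.002,0,1,0,0,0.002,0,1,0,0,0,0]}}

```text
time: 6.7
position: [0.5335, -0.0124, 0.128]
tool_rot: [0.945, 0.328, -0.0, -0.0]
ft_force: [-0.1, -0.3, -0.8]
grip_width: 0.0198
grip_force: 45.0
```

>>> {"op": "servo_tool", "data": {"rows": [1,0,0,0.0015,0,1,0,0,0.0015,0,1,0,0,0,0]}}

```text
time: 6.95
position: [0.5337, -0.0125, 0.1252]
tool_rot: [0.945, 0.327, -0.0, -0.0]
ft_force: [-0.4, -0.0, -1.4]
grip_width: 0.0198
grip_force: 45.0
```

No contact force at tip height 0.0527, so the blade is about 5 mm into the slot. Turning clockwise.

>>> {"op": "servo_tool", "data": {"rows": [1,0,0,0,5,1,0,0,0,5,1,0,0,0,5,1,0,0,0,5,1,0,0,0,5]}}

```text
time: 7.37
position: [0.5337, -0.0123, 0.1255]
tool_rot: [0.994, 0.113, -0.0, -0.0]
ft_force: [-0.1, 0.4, -0.0]
grip_width: 0.0197
grip_force: 45.0
```

>>> {"op": "servo_tool", "data": {"rows": [1,0,0,0,5,1,0,0,0,5,1,0,0,0,5,1,0,0,0,5,1,0,0,0,5]}}

```text
time: 7.78
position: [0.5338, -0.0125, 0.1255]
tool_rot: [0.995, -0.105, -0.0, 0.0]
ft_force: [-1.0, -0.2, -1.1]
grip_width: 0.0199
grip_force: 45.0
```

```bash
cat > st.py <<'E'
from h import *
o=robot.get_obs();t=o['tool_rot']
print(o['time'],o['position'].round(4),'yaw',np.degrees(2*np.arctan2(t[1],t[0])).round(2),'F',o['ft_force'].round(2),'M',o['moment'].round(3),o['grip_width'],o['q'].round(2))
E
python3 st.py
```

```text
7.7833 [ 0.5338 -0.0125  0.1255] yaw -12.0 F [-1.   -0.25 -1.07] M [0.06  0.063 0.031] 0.01989829520359576 [-0.23  0.55  1.75 -0.    0.84  1.55]
```

>>> {"op": "servo_tool", "data": {"rows": [1,0,0,0,5,1,0,0,0,4,1,0,0,0,0]}}

```text
time: 8.03
position: [0.5337, -0.0126, 0.1255]
tool_rot: [0.984, -0.181, -0.0, 0.0]
ft_force: [0.1, -0.2, -1.6]
grip_width: 0.0197
grip_force: 45.0
```

```bash
python3 st.py
```

```text
8.0333 [ 0.5337 -0.0126  0.1255] yaw -20.82 F [ 0.06 -0.19 -1.58] M [-0.031  0.124  0.058] 0.01967229567683249 [-0.23  0.55  1.75 -0.    0.84  1.7 ]
```

>>> {"op": "servo_tool", "data": {"rows": [1,0,0,0,4,1,0,0,0,4,1,0,0,0,0]}}

```text
time: 8.28
position: [0.5337, -0.0127, 0.1255]
tool_rot: [0.969, -0.248, -0.0, 0.0]
ft_force: [-1.1, -0.6, -0.2]
grip_width: 0.0195
grip_force: 45.0
```

```bash
python3 st.py
```

```text
8.2833 [ 0.5337 -0.0127  0.1255] yaw -28.72 F [-1.09 -0.56 -0.23] M [-0.077  0.024  0.024] 0.019540321358215387 [-0.23  0.55  1.75 -0.    0.84  1.84]
```

>>> {"op": "servo_tool", "data": {"rows": [1,0,0,0,4,1,0,0,0,4,1,0,0,0,0]}}

```text
time: 8.53
position: [0.5337, -0.0127, 0.1255]
tool_rot: [0.949, -0.314, -0.0, 0.0]
ft_force: [-0.7, -0.8, -0.2]
grip_width: 0.0196
grip_force: 45.0
```

```bash
python3 st.py
```

```text
8.5333 [ 0.5337 -0.0127  0.1255] yaw -36.65 F [-0.74 -0.81 -0.24] M [-0.121  0.201 -0.   ] 0.019642255110565925 [-0.23  0.55  1.75 -0.    0.84  1.98]
```

>>> {"op": "servo_tool", "data": {"rows": [1,0,0,0,4,1,0,0,0,0]}}

```text
time: 8.7
position: [0.5336, -0.0128, 0.1255]
tool_rot: [0.938, -0.347, -0.0, 0.0]
ft_force: [-1.4, -1.1, -0.8]
grip_width: 0.0194
grip_force: 45.0
```

```bash
python3 st.py
```

```text
8.7 [ 0.5336 -0.0128  0.1255] yaw -40.61 F [-1.36 -1.1  -0.85] M [-0.271  0.206  0.073] 0.019435045771933564 [-0.23  0.55  1.75 -0.    0.84  2.05]
```

>>> {"op": "servo_tool", "data": {"rows": [1,0,0,0,4,1,0,0,0,0]}}

```text
time: 8.87
position: [0.5336, -0.0128, 0.1255]
tool_rot: [0.925, -0.379, -0.0, 0.0]
ft_force: [-0.9, -1.5, -0.3]
grip_width: 0.0199
grip_force: 45.0
```

```bash
python3 st.py; python3 - <<'E'
from h import *
o=robot.get_obs()
p,W,K=cam('wrist');b=p['pixels'][140:290,180:330]
p,W,K=cam('side');tip=o['position']-[0,0,.0725];u,v=proj(W,K,tip).astype(int)
a=cv2.resize(p['pixels'][v-40:v+20,u-20:u+20],(400,600),interpolation=cv2.INTER_CUBIC)
cv2.imwrite('pics/c5.png',np.hstack([a,cv2.resize(b,(400,600)[:1]+(400,),interpolation=cv2.INTER_CUBIC) if 0 else cv2.copyMakeBorder(cv2.resize(b,(400,400),interpolation=cv2.INTER_CUBIC),0,200,0,0,0)])[:,:,::-1])
E
```

```text
8.8667 [ 0.5336 -0.0128  0.1255] yaw -44.58 F [-0.9  -1.53 -0.29] M [-0.306  0.27   0.043] 0.0198862076965471 [-0.23  0.55  1.75 -0.    0.84  2.12]
```

View pics/c5.png

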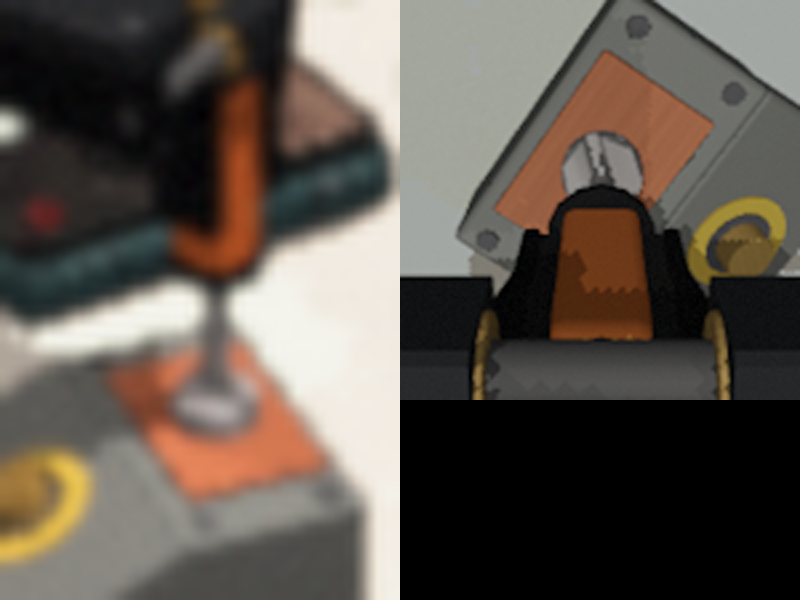

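The wrist crop shows the slot (598,135)-(606,185) following the blade with the play taken up, so the screw is turning. It should be near its stop, so I'll keep going until the moment rises clearly.

>>> {"op": "servo_tool", "data": {"rows": [1,0,0,0,4,1,0,0,0,0]}}

```text
time: 9.13
position: [0.5335, -0.0128, 0.1255]
tool_rot: [0.911, -0.412, -0.0, 0.0]
ft_force: [-1.3, -2.3, -0.5]
grip_width: 0.0195
grip_force: 45.0
```

```bash
python3 st.py
```

```text
9.1333 [ 0.5335 -0.0128  0.1255] yaw -48.64 F [-1.29 -2.27 -0.46] M [-0.415  0.382  0.149] 0.01954851916712625 [-0.23  0.55  1.75 -0.    0.84  2.19]
```

>>> {"op": "servo_tool", "data": {"rows": [1,0,0,0,4,1,0,0,0,0]}}

```text
time: 9.3
position: [0.5334, -0.0127, 0.1255]
tool_rot: [0.896, -0.443, -0.0, 0.0]
ft_force: [-0.8, -2.6, 0.2]
grip_width: 0.0198
grip_force: 45.0
```

```bash
python3 st.py
```

```text
9.3 [ 0.5334 -0.0127  0.1255] yaw -52.6 F [-0.83 -2.62  0.21] M [-0.47   0.471  0.153] 0.019797061098188087 [-0.23  0.55  1.75 -0.    0.84  2.26]
```

>>> {"op": "servo_tool", "data": {"rows": [1,0,0,0,6,1,0,0,0,0,1,0,0,0,0]}}

```text
time: 9.55
position: [0.5333, -0.0127, 0.1255]
tool_rot: [0.873, -0.488, -0.0, 0.0]
ft_force: [-2.5, -1.7, 0.8]
grip_width: 0.0198
grip_force: 45.0
```

```bash
python3 st.py;python3 st.py;  python3 - <<'E'
from h import *
p,W,K=cam('wrist');b=p['pixels'][140:290,180:330]
cv2.imwrite('pics/c6.png',cv2.resize(b,(600,600),interpolation=cv2.INTER_CUBIC)[:,:,::-1])
E
```

```text
9.55 [ 0.5333 -0.0127  0.1255] yaw -58.44 F [-2.52 -1.7   0.78] M [-0.514  0.589  0.274] 0.019786188153010014 [-0.23  0.55  1.75 -0.    0.84  2.36]
9.55 [ 0.5333 -0.0127  0.1255] yaw -58.44 F [-2.52 -1.7   0.78] M [-0.514  0.589  0.274] 0.019786188153010014 [-0.23  0.55  1.75 -0.    0.84  2.36]
```

View pics/c6.png

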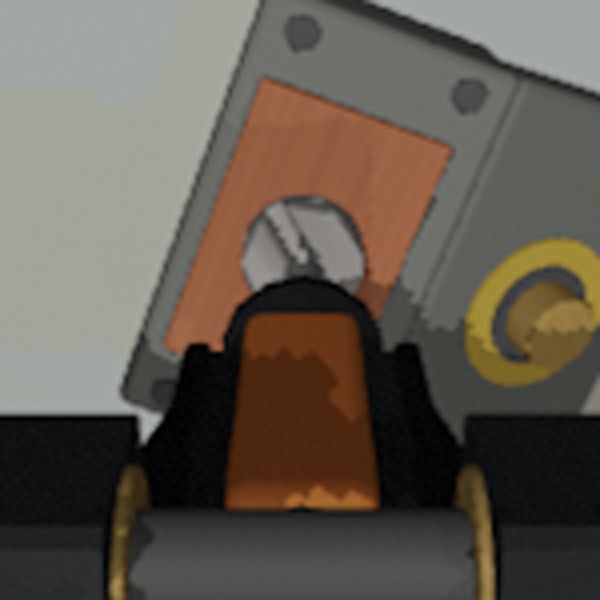

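The slot (280,205)-(315,265) has stayed at about -34° world yaw while the tool turned on, and the moment rose to 0.27 N m, so the screw is tight on its stop. I'll take the torque off within the play, lift, turn square to the block (yaw 12°) and go behind its back wall.

>>> {"op": "servo_tool", "data": {"rows": [1,0,0,0,-6,1,0,0,0,-6,1,0,0,0,-6,1,0,0,0,0]}}

```text
time: 9.93
position: [0.5339, -0.0125, 0.1255]
tool_rot: [0.938, -0.346, -0.0, -0.0]
ft_force: [-1.5, -2.0, -0.8]
grip_width: 0.0197
grip_force: 45.0
```

```bash
python3 st.py
```

```text
9.9333 [ 0.5339 -0.0125  0.1255] yaw -40.54 F [-1.46 -1.96 -0.83] M [-0.486  0.432  0.028] 0.019662091787701622 [-0.23  0.55  1.75  0.    0.84  2.05]
```

>>> {"op": "servo_tool", "data": {"rows": [1,0,0,-0.005,0,1,0,0,-0.015,0,1,0,0,-0.015,-5,1,0,0,0,-7,1,0,0,0,-7]}}

```text
time: 10.35
position: [0.536, -0.0122, 0.1624]
tool_rot: [0.982, -0.187, 0.003, -0.001]
ft_force: [-0.6, 0.7, -1.5]
grip_width: 0.0196
grip_force: 45.0
```

>>> {"op": "servo_tool", "data": {"rows": [1,0,0,0,-7,1,0,0,0,-7,1,0,0,0,-7,1,0,0,0,-7,1,0,0,0,-5.4]}}

```text
time: 10.77
position: [0.5351, -0.012, 0.1613]
tool_rot: [0.995, 0.103, 0.002, -0.0]
ft_force: [0.3, -0.3, -0.8]
grip_width: 0.0199
grip_force: 45.0
```

```bash
python3 st.py; python3 - <<'E'
from h import *
p,W,K=cam('wrist')
cv2.imwrite('pics/w7.png',p['pixels'][:,:,::-1])
for q in('screw_slot','stud_top','tester_tip'):
    print(q,[(np.array(x['at']).round(4),round(x['score'],2),proj(W,K,x['at']).round()) for x in robot.place_of(p,q)[:1]])
p,W,K=cam('side')
for q in('stud_top','tester_tip','tester'):
    print(q,[(np.array(x['at']).round(4),round(x['score'],2),proj(W,K,x['at']).round()) for x in robot.place_of(p,q)[:1]])
E
```

```text
10.7667 [ 0.5351 -0.012   0.1613] yaw 11.83 F [ 0.29 -0.33 -0.76] M [ 0.011 -0.037  0.017] 0.01986969912718485 [-0.23  0.49  1.72  0.    0.93  1.13]
screw_slot [(array([ 0.5316, -0.0113,  0.0569]), 0.89, array([254., 197.]))]
stud_top []
tester_tip [(array([ 0.5343, -0.0145,  0.0909]), 0.85, array([258., 206.]))]
stud_top [(array([ 0.4616, -0.0274,  0.0438]), 0.61, array([214., 172.]))]
tester_tip [(array([ 0.5318, -0.0138,  0.0903]), 0.47, array([236., 154.]))]
tester [(array([ 0.533 , -0.013 ,  0.0876]), 0.54, array([236., 155.]))]
```

Lifted cleanly and square to the block. Now going behind the back wall for the pivot.

>>> {"op": "servo_tool", "data": {"rows": [1,0.026,0,0,0,1,0.025,0,0,0,1,0,0,0.023,0,1,0,0,0.023,0,1,0,0,0.023,0]}}

```text
time: 11.58
position: [0.5848, -0.0022, 0.0911]
tool_rot: [0.995, 0.101, 0.001, 0.0]
ft_force: [-0.6, 0.4, -2.0]
grip_width: 0.0196
grip_force: 45.0
```

>>> {"op": "servo_tool", "data": {"rows": [1,-0.008,0,0,0,1,0,0,0,0]}}

```text
time: 11.75
position: [0.573, -0.0036, 0.0902]
tool_rot: [0.995, 0.101, -0.003, -0.001]
ft_force: [0.4, 0.3, -0.7]
grip_width: 0.0195
grip_force: 45.0
```

```bash
python3 st.py
```

```text
11.75 [ 0.573  -0.0036  0.0902] yaw 11.6 F [ 0.39  0.3  -0.65] M [-0.015 -0.     0.001] 0.019496777342481852 [-0.2   0.64  1.67 -0.    0.83  1.17]
```

>>> {"op": "servo_tool", "data": {"rows": [1,-0.006,0,0,0,1,0,0,0,0]}}

```text
time: 11.92
position: [0.5697, -0.0053, 0.093]
tool_rot: [0.995, 0.101, 0.0, 0.0]
ft_force: [0.1, 0.8, -0.2]
grip_width: 0.0197
grip_force: 45.0
```

```bash
python3 st.py
```

```text
11.9167 [ 0.5697 -0.0053  0.093 ] yaw 11.61 F [ 0.11  0.78 -0.18] M [-0.006 -0.025  0.011] 0.019727354607515485 [-0.21  0.63  1.68 -0.    0.82  1.16]
```

>>> {"op": "servo_tool", "data": {"rows": [1,-0.003,0,0,0,1,0,0,0,0]}}

```text
time: 12.08
position: [0.5683, -0.006, 0.0931]
tool_rot: [0.995, 0.101, 0.002, 0.001]
ft_force: [0.4, 0.3, 0.5]
grip_width: 0.0198
grip_force: 45.0
```

```bash
python3 st.py
```

```text
12.0833 [ 0.5683 -0.006   0.0931] yaw 11.61 F [0.45 0.35 0.5 ] M [ 0.055 -0.211  0.016] 0.019756101490088655 [-0.21  0.63  1.69  0.    0.82  1.16]
```

Contact with the wall shows at TCP x≈0.569, where expected. Now a light grip, and pivot the tester to 25° (TCP x target 0.536).

>>> {"op": "servo_tool", "data": {"rows": [1,0,0,0,0,1,0,0,0,0,1,-0.006,0,0,0,1,-0.007,0,0,0,1,-0.007,0,0,0], "newtons": 6}}

```text
time: 12.5
position: [0.5471, -0.0099, 0.0915]
tool_rot: [0.995, 0.102, 0.0, 0.0]
ft_force: [1.8, -0.3, -1.9]
grip_width: 0.02
grip_force: 6.0
```

>>> {"op": "servo_tool", "data": {"rows": [1,-0.007,0,0,0,1,-0.0055,0,0,0,1,0,0,0,0,1,0,0,0,0]}}

```text
time: 12.83
position: [0.5339, -0.0122, 0.0914]
tool_rot: [0.995, 0.101, -0.001, -0.0]
ft_force: [0.9, -0.3, -0.0]
grip_width: 0.02
grip_force: 6.0
```

```bash
python3 st.py
```

```text
12.8333 [ 0.5339 -0.0122  0.0914] yaw 11.62 F [ 0.93 -0.34 -0.02] M [ 0.025 -0.017 -0.016] 0.020004376674598978 [-0.23  0.6   1.77 -0.    0.77  1.14]
```

>>> {"op": "servo_tool", "data": {"rows": [1,0,0,0,0,1,0,0,0,0,1,0.004,0,0,0,1,0,0,-0.03,0,1,0,0,-0.03,0], "newtons": 40}}

```text
time: 13.25
position: [0.5381, -0.011, 0.1504]
tool_rot: [0.995, 0.101, -0.003, -0.001]
ft_force: [1.2, -0.2, -0.2]
grip_width: 0.0196
grip_force: 40.0
```

>>> {"op": "servo_tool", "data": {"rows": [1,-0.034,0,0,0,1,-0.035,0,0,0,1,-0.035,0,0,0,1,-0.035,0,0,0,1,0,0,0,0]}}

```text
time: 13.67
position: [0.3942, -0.0374, 0.1508]
tool_rot: [0.995, 0.101, -0.006, -0.003]
ft_force: [-0.4, 1.1, -1.3]
grip_width: 0.0197
grip_force: 40.0
```

```bash
python3 st.py; python3 - <<'E'
from h import *
np.set_printoptions(precision=4,suppress=True)
o=robot.get_obs()
T=R.from_quat(o['tool_rot']).as_matrix()
tip=o['position']+T@[.0405,0,.063];print('tip FK',tip)
p,W,K=cam('wrist');b=p['pixels'];print('proj',proj(W,K,tip),proj(W,K,[.465,-.0275,.042]))
for q in('screw_slot','stud_top','tester_tip'):
    print(q,[(np.array(x['at']).round(4),round(x['score'],2),proj(W,K,x['at']).round()) for x in robot.place_of(p,q)[:1]])
p,W,K=cam('side')
for q in('stud_top','tester_tip','screw_slot'):
    print(q,[(np.array(x['at']).round(4),round(x['score'],2),proj(W,K,x['at']).round()) for x in robot.place_of(p,q)[:1]])
u,v=proj(W,K,tip).astype(int);print(u,v)
np.savez('last.npz',b=b,s=p['pixels'],W=W,K=K)
a=cv2.resize(p['pixels'][v-40:v+20,u-25:u+15],(400,600),interpolation=cv2.INTER_CUBIC)
bb=cv2.resize(b[50:350,156:356],(400,600),interpolation=cv2.INTER_CUBIC)
cv2.imwrite('pics/c8.png',np.hstack([a,bb])[:,:,::-1])
E
```

```text
13.6667 [ 0.3942 -0.0374  0.1508] yaw 11.59 F [-0.42  1.09 -1.26] M [0.087 0.048 0.015] 0.019666399201990946 [-0.38  0.36  2.05 -0.    0.74  0.99]
tip FK [ 0.4332 -0.029   0.0873]
proj [255.6104 161.8845] [260.9849 119.8142]
screw_slot []
stud_top [(array([ 0.4623, -0.0282,  0.0387]), 0.71, array([261., 123.]))]
tester_tip [(array([ 0.4289, -0.032 ,  0.0864]), 0.76, array([258., 167.]))]
stud_top [(array([ 0.5491,  0.1735, -0.0015]), 0.69, array([231., 146.]))]
tester_tip [(array([ 0.4449, -0.0352,  0.0869]), 0.56, array([209., 162.]))]
screw_slot []
204 161
```

View pics/c8.png

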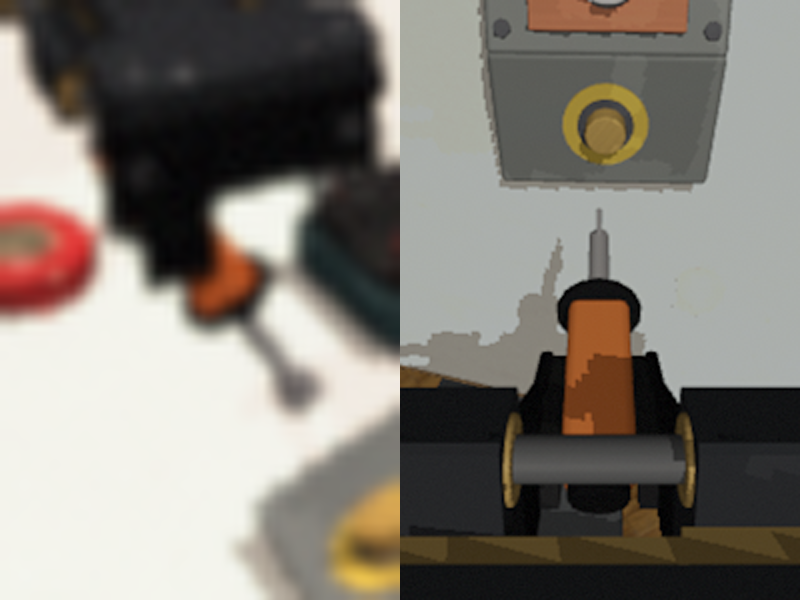

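The side crop shows the tester leaning, tip at (295,390). The wrist crop shows the blade end at (599,210), the stud's top at (606,129) and the block level in the picture, so the yaw is right. Working out the tilt and the offset to the stud.

```bash
python3 - <<'E'
from h import *
np.set_printoptions(precision=4,suppress=True)
o=robot.get_obs();T=R.from_quat(o['tool_rot']).as_matrix();t0=o['position'];print(t0)
p,W,K=cam('wrist');d=np.load('last.npz')
def X(th,z,lx=0):
    a=np.radians(th);L=.0915-z
    return t0+T@[L*np.sin(a)+lx*np.cos(a),0,-.019+L*np.cos(a)-lx*np.sin(a)]
for th in(20,23,25,27,30):
    f=lambda z,lx=0:proj(d['W'],d['K'],X(th,z,lx))
    print(th,'wrist corners v',proj(W,K,X(th,0,.007))[1].round(1),proj(W,K,X(th,0,-.007))[1].round(1),'flange far v',proj(W,K,X(th,50,.015) if 0 else X(th,.050,.015))[1].round(1),'side dir',np.degrees(np.arctan2(*(f(.005)-f(.045))[::-1])).round(1), 'tip',f(.007))
print('obs wrist tip 155, flange far v',50+278/2,'side dir',np.degrees(np.arctan2(72,48)))
for z in(.040,.042,.044):
    s=plane(W,K,(156+206/2,50+129/2),z); r=plane(W,K,(156+205.5/2,50+123/2),z-.011)
    print(z,s,'tool',T.T@(s-t0),'ring',r)
E
```

```text
[ 0.4045 -0.0396  0.1516]
20 wrist corners v 164.6 178.4 flange far v 193.1 side dir 61.8 tip [204.3642 161.4158]
23 wrist corners v 160.0 173.6 flange far v 191.4 side dir 58.1 tip [205.6563 160.6446]
25 wrist corners v 156.9 170.5 flange far v 190.2 side dir 55.7 tip [206.4994 160.1012]
27 wrist corners v 153.9 167.3 flange far v 189.2 side dir 53.3 tip [207.3268 159.5352]
30 wrist corners v 149.4 162.7 flange far v 187.7 side dir 49.7 tip [208.5365 158.645 ]
obs wrist tip 155, flange far v 189.0 side dir 56.309932474020215
0.04 [ 0.481  -0.0273  0.04  ] tool [0.0773 0.0033 0.1116] ring [ 0.4835 -0.0266  0.029 ]
0.042 [ 0.481  -0.0272  0.042 ] tool [0.0773 0.0033 0.1096] ring [ 0.4835 -0.0266  0.031 ]
0.044 [ 0.481  -0.0272  0.044 ] tool [0.0774 0.0033 0.1076] ring [ 0.4835 -0.0266  0.033 ]
```

The tilt is about 25–26°. The arm was still settling during that shot, so I'll take the stud's place from the yellow ring: ray against the sloping plane, with the arm still, in two cameras.

```bash
python3 - <<'E'
from h import *
np.set_printoptions(precision=4,suppress=True)
o=robot.get_obs();T=R.from_quat(o['tool_rot']).as_matrix();t0=o['position'];print(t0,o['joint_velocities'].round(3))
psi=np.radians(12);e=np.array([np.cos(psi),np.sin(psi),0]);n=-np.sin(np.radians(25))*e+[0,0,np.cos(np.radians(25))]
scr=np.array([.5335,-.0125,0]);P0=scr-.033*e+[0,0,.045]
for nm in('wrist','top','side'):
    p,W,K=cam(nm);hsv=cv2.cvtColor(p['pixels'],cv2.COLOR_RGB2HSV)
    m=cv2.inRange(hsv,(20,120,80),(32,255,255))
    c=proj(W,K,P0-.04*e+[0,0,-.015]);r=60 if nm=='wrist' else 12
    k=np.zeros_like(m);cv2.circle(k,tuple(int(x) for x in c),r,255,-1);m&=k
    pts=np.argwhere(m)[:,::-1].astype(np.float32)
    hull=cv2.convexHull(pts);el=cv2.fitEllipse(hull)
    C=-W[:3,:3].T@W[:3,3];dd=W[:3,:3].T@np.linalg.inv(K)@[*el[0],1]
    ring=C+dd*((P0-C)@n)/(dd@n);st=ring+.012*n
    b=(ring-scr)@e
    print(nm,len(pts),el,'expected around',c.round(),'ring',ring,'blockx',b+.028,'stud',st,'tool',T.T@(st-t0))
    a=[x for x in robot.outline_of(p,'stud_top')[:1]];pl=robot.place_of(p,'stud_top')[:2]
    print([(np.array(x['at']).round(4),x['score']) for x in pl],[np.argwhere(x['region'])[:,::-1].mean(0) for x in a],'proj st',proj(W,K,st))
E
```

```text
[ 0.4041 -0.0395  0.1515] [-0.002  0.001  0.011  0.001 -0.001 -0.002]
wrist 1048 ((253.5089569091797, 122.60985565185547), (38.118648529052734, 41.7928581237793), 93.64348602294922) expected around [256. 133.] ring [ 0.4716 -0.0235  0.0311] blockx -0.03484413440886823 stud [ 0.4666 -0.0246  0.042 ] tool [ 0.0642 -0.002   0.1096]
[(array([ 0.4646, -0.0309,  0.0409]), 0.76)] [array([254.095 , 127.2997])] proj st [253.4837 128.5982]
top 149 ((211.74693298339844, 224.04559326171875), (13.148752212524414, 14.64099407196045), 88.33802795410156) expected around [213. 227.] ring [ 0.4711 -0.0252  0.0307] blockx -0.03571302171127751 stud [ 0.4661 -0.0263  0.0416] tool [ 0.0633 -0.0005  0.11  ]
[(array([ 0.4631, -0.0239,  0.0439]), 0.47)] [] proj st [211.6945 225.4708]
side 59 ((217.9617156982422, 174.1265106201172), (8.738750457763672, 13.401667594909668), 56.13785934448242) expected around [215. 176.] ring [ 0.473  -0.024   0.0317] blockx -0.033625593743898216 stud [ 0.468  -0.0251  0.0425] tool [ 0.0654 -0.0013  0.109 ]
[(array([0.3735, 0.192 , 0.0042]), 0.61), (array([ 0.4644, -0.0244,  0.0461]), 0.55)] [] proj st [216.2866 171.6449]
```

>>> {"op": "servo_tool", "data": {"rows": [1,0.018,-0.0016,0,0,1,0,0,0.016,0,1,0,0,0.0165,0,1,0,0,0,0,1,0,0,0,0]}}

```text
time: 14.98
position: [0.4197, -0.034, 0.1186]
tool_rot: [0.995, 0.101, -0.001, -0.001]
ft_force: [0.1, 0.1, 0.3]
grip_width: 0.0198
grip_force: 40.0
```

```bash
cat > fm.py <<'E'
from h import *
import sys
np.set_printoptions(precision=4,suppress=True)
psi=np.radians(12);e=np.array([np.cos(psi),np.sin(psi),0]);n=-np.sin(np.radians(25))*e+[0,0,np.cos(np.radians(25))]
F=[]
M=[]
for i in range(int(sys.argv[1])):
    p=robot.camera('wrist');o=robot.get_obs();F.append(o['ft_force']);M.append(o['moment'])
t=o['position'];T=R.from_quat(o['tool_rot']).as_matrix()
tip=t+T@[.0397,0,.0635];S=np.array([.4664,-.0256,.042])
F=np.array(F);print(o['time'],'TCP',t,'F',F.mean(0),'F.n %.3f +- %.3f'%((F@n).mean(),(F@n).std()/len(F)**.5),'M',np.mean(M,0),'tip',tip,'gap along n',(tip-S)@n,'lateral',T.T@((tip-S)-((tip-S)@n)*n))
E
python3 fm.py 15; python3 - <<'E'
from h import *
p,W,K=cam('wrist')
for q in('stud_top','tester_tip'):
    print(q,[(np.array(x['at']).round(4),round(x['score'],2),proj(W,K,x['at']).round(1)) for x in robot.place_of(p,q)[:1]])
E
```

```text
15.7333 TCP [ 0.4204 -0.0343  0.1191] F [-0.1891 -0.1853 -0.2799] F.n -0.159 +- 0.128 M [0.0186 0.0076 0.0062] tip [ 0.4593 -0.0263  0.0556] gap along n 0.015284349654514773 lateral [-0.0006 -0.0008  0.0003]
stud_top [(array([ 0.4625, -0.0322,  0.041 ]), 0.76, array([262.9, 157.4]))]
tester_tip [(array([ 0.4559, -0.0298,  0.0567]), 0.73, array([258.9, 167.8]))]
```

```bash
python3 - <<'E'
from h import *
p,W,K=cam('wrist');hsv=cv2.cvtColor(p['pixels'],cv2.COLOR_RGB2HSV)
m=cv2.inRange(hsv,(20,120,80),(32,255,255))[90:190,200:310]
for v in range(35,75,3):
    u=np.flatnonzero(m[v]);print(90+v,len(u),(u.min()+200,u.max()+200,(u.min()+u.max())/2+200) if len(u) else '')
for q in('stud_top','tester_tip'):
  for x in robot.outline_of(p,q)[:1]:
    r=x['region'];print(q,r.sum(),[(v,np.flatnonzero(r[v]).min(),np.flatnonzero(r[v]).max()) for v in range(135,180,4) if r[v].any()])
E
```

```text
125 17 (np.int64(247), np.int64(263), np.float64(255.0))
128 29 (np.int64(241), np.int64(269), np.float64(255.0))
131 36 (np.int64(238), np.int64(273), np.float64(255.5))
134 22 (np.int64(236), np.int64(275), np.float64(255.5))
137 25 (np.int64(234), np.int64(277), np.float64(255.5))
140 33 (np.int64(233), np.int64(278), np.float64(255.5))
143 35 (np.int64(233), np.int64(278), np.float64(255.5))
146 36 (np.int64(233), np.int64(278), np.float64(255.5))
149 37 (np.int64(233), np.int64(277), np.float64(255.0))
152 37 (np.int64(235), np.int64(276), np.float64(255.5))
155 36 (np.int64(236), np.int64(274), np.float64(255.0))
158 31 (np.int64(239), np.int64(272), np.float64(255.5))
161 21 (np.int64(244), np.int64(267), np.float64(255.5))
164 0 
stud_top 421 [(139, np.int64(248), np.int64(262)), (143, np.int64(246), np.int64(265)), (147, np.int64(246), np.int64(266)), (151, np.int64(246), np.int64(266)), (155, np.int64(246), np.int64(265)), (159, np.int64(250), np.int64(262))]
tester_tip 3398 [(155, np.int64(255), np.int64(256)), (159, np.int64(255), np.int64(256)), (163, np.int64(255), np.int64(256)), (167, np.int64(252), np.int64(259)), (171, np.int64(251), np.int64(260)), (175, np.int64(251), np.int64(260)), (179, np.int64(251), np.int64(260))]
```

The ring centre (255.4), stud (255.8) and blade (255.5) line up. Advancing along the contact's axis.

>>> {"op": "servo_tool", "data": {"rows": [1,0.0021,0,0.0045,0,1,0.0021,0,0.0045,0,1,0.0017,0,0.0037,0,1,0,0,0,0]}}

```text
time: 16.37
position: [0.4264, -0.033, 0.1055]
tool_rot: [0.995, 0.101, -0.0, -0.0]
ft_force: [1.0, -0.2, -0.2]
grip_width: 0.0198
grip_force: 40.0
```

```bash
python3 fm.py 12
```

```text
16.9667 TCP [ 0.4262 -0.0331  0.1064] F [-0.1081 -0.079  -0.3262] F.n -0.244 +- 0.113 M [0.0043 0.0182 0.002 ] tip [ 0.4651 -0.0251  0.0429] gap along n 0.0013456988261978994 lateral [-0.0006 -0.0008  0.0003]
```

>>> {"op": "servo_tool", "data": {"rows": [1,0.0009,0,0.0018,0,1,0.0008,0,0.0018,0,1,0,0,0,0]}}

```text
time: 17.22
position: [0.428, -0.0328, 0.1026]
tool_rot: [0.995, 0.101, -0.0, -0.0]
ft_force: [-0.4, -0.5, 0.9]
grip_width: 0.0195
grip_force: 40.0
```

```bash
python3 fm.py 15
```

```text
17.9667 TCP [ 0.4279 -0.0328  0.1028] F [-0.3693 -0.2004  0.8684] F.n 0.957 +- 0.156 M [-0.02    0.0539 -0.0073] tip [ 0.4668 -0.0248  0.0393] gap along n -0.0027197159051263985 lateral [-0.0006 -0.0007  0.0003]
```

>>> {"op": "servo_tool", "data": {"rows": [1,0.0006,0,0.0013,0,1,0.0006,0,0.0012,0,1,0,0,0,0]}}

```text
time: 18.22
position: [0.4291, -0.0325, 0.1001]
tool_rot: [0.995, 0.101, -0.0, -0.0]
ft_force: [-0.9, -0.0, 2.1]
grip_width: 0.0196
grip_force: 40.0
```

```bash
python3 fm.py 30; python3 - <<'E'
from h import *
p,W,K=cam('wrist')
for q in('stud_top','tester_tip'):
  for x in robot.outline_of(p,q)[:1]:
    r=x['region'];print(q,r.sum(),[(v,np.flatnonzero(r[v]).min(),np.flatnonzero(r[v]).max()) for v in range(135,180,3) if r[v].any()])
S=np.array([.4664,-.0256,.042])
psi=np.radians(12);e=np.array([np.cos(psi),np.sin(psi),0]);n=-np.sin(np.radians(25))*e+[0,0,np.cos(np.radians(25))]
a=n[2]*e+np.sin(np.radians(25))*np.array([0,0,1])
for s in(-.01,-.007,0,.007,.01):print(s,proj(W,K,S-.005*n+s*a).round(1))
# slot direction of the tight screw
c=proj(W,K,[.5335,-.0125,.0575]);print('screw px',c)
E
```

```text
19.7167 TCP [ 0.4291 -0.0325  0.1002] F [-0.7451 -0.4142  2.1793] F.n 2.320 +- 0.098 M [-0.0941  0.0997  0.0002] tip [ 0.468  -0.0245  0.0367] gap along n -0.005504694785732891 lateral [-0.0006 -0.0007  0.0003]
stud_top 336 [(150, np.int64(251), np.int64(260)), (153, np.int64(247), np.int64(264)), (156, np.int64(245), np.int64(266)), (159, np.int64(244), np.int64(266)), (162, np.int64(244), np.int64(266)), (165, np.int64(246), np.int64(265)), (168, np.int64(249), np.int64(263))]
tester_tip 3274 [(165, np.int64(254), np.int64(257)), (168, np.int64(252), np.int64(259)), (171, np.int64(251), np.int64(259)), (174, np.int64(251), np.int64(259)), (177, np.int64(251), np.int64(259))]
-0.01 [256.5 171.9]
-0.007 [256.5 169.2]
0 [256.5 162.5]
0.007 [256.5 155.5]
0.01 [256.5 152.4]
screw px [257.81091217  73.20539641]
```

```bash
python3 - <<'E'
from h import *
np.set_printoptions(precision=4,suppress=True,linewidth=220)
psi=np.radians(12);e=np.array([np.cos(psi),np.sin(psi),0]);k=np.sin(np.radians(25));n=-k*e+[0,0,np.cos(np.radians(25))];a=n[2]*e+k*np.array([0,0,1])
scr=np.array([.5335,-.0125,0]);P0=scr-.033*e+[0,0,.045]
p,W,K=cam('wrist');im=p['pixels'];hsv=cv2.cvtColor(im,cv2.COLOR_RGB2HSV)
m=cv2.inRange(hsv,(20,120,80),(32,255,255));m[:100]=0;m[200:]=0;m[:,:215]=0;m[:,300:]=0
el=cv2.fitEllipse(cv2.convexHull(np.argwhere(m)[:,::-1].astype(np.float32)));print(el)
C=-W[:3,:3].T@W[:3,3];dd=W[:3,:3].T@np.linalg.inv(K)@[*el[0],1]
ring=C+dd*((P0-C)@n)/(dd@n);s=ring+.0068*n;print('ring',ring,'stud top now',s,'blockx',(ring-scr)@e+.028)
for q in(-.01,0,.01):print(q,proj(W,K,s+q*a).round(1))
for u in(249,255,256,263):print(u,[(v,*im[v,u]) for v in range(144,176,2)])
E
```

```text
((255.3470916748047, 157.0775909423828), (41.25868606567383, 49.18634033203125), 89.52454376220703)
ring [ 0.4716 -0.0235  0.0311] stud top now [ 0.4687 -0.0241  0.0372] blockx -0.03488576361479234
-0.01 [255.4 171.3]
0 [255.4 161.8]
0.01 [255.3 151.7]
249 [(144, np.uint8(163), np.uint8(138), np.uint8(54)), (146, np.uint8(87), np.uint8(80), np.uint8(59)), (148, np.uint8(65), np.uint8(65), np.uint8(66)), (150, np.uint8(70), np.uint8(68), np.uint8(65)), (152, np.uint8(130), np.uint8(104), np.uint8(54)), (154, np.uint8(153), np.uint8(126), np.uint8(68)), (156, np.uint8(146), np.uint8(120), np.uint8(65)), (158, np.uint8(146), np.uint8(119), np.uint8(65)), (160, np.uint8(145), np.uint8(119), np.uint8(65)), (162, np.uint8(148), np.uint8(122), np.uint8(66)), (164, np.uint8(146), np.uint8(120), np.uint8(66)), (166, np.uint8(127), np.uint8(102), np.uint8(54)), (168, np.uint8(115), np.uint8(91), np.uint8(45)), (170, np.uint8(44), np.uint8(43), np.uint8(40)), (172, np.uint8(113), np.uint8(94), np.uint8(32)), (174, np.uint8(117), np.uint8(96), np.uint8(33))]
255 [(144, np.uint8(149), np.uint8(12
[... 1728 characters left out ...]
8, np.uint8(65), np.uint8(64), np.uint8(67)), (150, np.uint8(64), np.uint8(64), np.uint8(67)), (152, np.uint8(97), np.uint8(83), np.uint8(58)), (154, np.uint8(134), np.uint8(108), np.uint8(57)), (156, np.uint8(152), np.uint8(124), np.uint8(68)), (158, np.uint8(148), np.uint8(121), np.uint8(66)), (160, np.uint8(146), np.uint8(119), np.uint8(65)), (162, np.uint8(143), np.uint8(117), np.uint8(63)), (164, np.uint8(144), np.uint8(118), np.uint8(64)), (166, np.uint8(142), np.uint8(116), np.uint8(62)), (168, np.uint8(97), np.uint8(82), np.uint8(59)), (170, np.uint8(88), np.uint8(80), np.uint8(62)), (172, np.uint8(164), np.uint8(139), np.uint8(55)), (174, np.uint8(171), np.uint8(149), np.uint8(61))]
```

The blade's far corner sits about 4 mm inside the stud's far edge (3 mm would be exact), so the tip is within about 1 mm of the middle. The spring force is about 2.4–2.5 N, which is about half travel. Handing in.

```bash
python3 -c "
from rig import robot
print(robot.hand_in())"
```

```text
the job is handed in; nothing more can be done
None
```

I turned the screw clockwise to its stop (0.27 N m at the wrist, slot no longer moving), and handed in with the tester held within about 2° of square, its tip about 1 mm from the contact's middle and the contact pushed in about 5 mm (roughly 2.5 N); the rig gave no verdict.

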